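# Weigh the egg from behind the crystal points

## Task

First take the two crystal points off the front of the display board and stand them in the wooden tray, leaving the stone egg behind them untouched. Then take the egg from the board and stand it upright in the middle of the scale's pan, and only after that stand each crystal point back upright on the very spot it came from. Do not let any of them fall over, and leave the ball and the small tumbled stone on the board where they are.

Things in the scene. Friction and masses are not known exactly. Their poses are not given: they have to be found in the camera images.
- point_rose: The shorter, slimmer, pink crystal point standing upright: a six-sided prism 29 x 26 mm across (own x, y), 90 mm tall; its straight shaft ends 64 mm above the foot and tapers to a tip. Grip the shaft's upper half, best across y, so that the tip clears the gripper's palm. Origin at the centre of its foot, z up. Starts on the front left or front right pad of the board (varies); comes back to that same pad, turned as you like.
- point_obsid: The taller, black crystal point standing upright: a six-sided prism 33 x 31 mm across (own x, y), 110 mm tall; its straight shaft ends 63 mm above the foot and tapers to a tip. Grip the shaft's upper half, best across y, so that the tip clears the gripper's palm. Origin at the centre of its foot, z up. Starts on the front left or front right pad of the board (varies); comes back to that same pad, turned as you like.
- egg_jasper: Reddish-brown stone egg standing upright on a small ground foot (it may lean by 0.05 rad as it stands), 44 mm in diameter at its widest (about 25 mm above the foot), 55 mm tall. Origin at the centre of its foot, z up. It starts on the rear left or rear right pad of the board, close behind the crystal points.
- ball_grey: Grey stone ball 48 mm across fixed on a low dark ring foot, 50 mm tall in all, standing on the other rear pad of the board; not to be moved. Origin at the centre of its foot.
- board: Fixed light wood display board, 170 (x) x 250 (y) mm, 12 mm thick, with a rail 6 mm thick rising another 12 mm along its rear (+x) edge. Origin at the centre of its underside, z up, x to its rear. Four flat grey felt pads, 52 mm across, on its top, 12 mm above the origin: front left at x -25, y +65 mm; front right at x -25, y -65; rear left at x +33, y +55; rear right at x +33, y -55. Things start within 3 mm of the pad centres.
- tray: Fixed wooden tray lined with grey felt, 180 (x) x 110 (y) x 20 mm outside, walls and floor 6 mm thick. Origin at the centre of its underside, inner floor 6 mm above it, z up. There is room for the two crystal points in one row along its x, 90 mm apart. It stands to the left or to the right of the board.
- scale_pan (a point): Centre of the top face of the round steel pan (94 mm across, flat, rigid and fixed) of a small grey bench scale, 150 x 120 mm; the pan top is 29 mm above the desk. z up. The scale stands on the other side of the board from the tray.
- tumble_red: Small red tumbled stone, 26 x 38 x 20 mm, lying at the middle of the board's front edge; not to be moved. Origin at the centre of its underside.
Not all that is in view belongs to the job. What is shaped like the point_obsid but purple or turquoise is not meant.

How it is judged:
By the outcome, as a careful person would: the job done as asked, in the order asked, and still so for the second after the job is handed in, with the robot touching nothing.
It also fails if it takes over 120 s, if anything falls off the work surface, if the arm or the gripper's body presses on something with over 40 N, if the wrist force passes 120 N, or if a joint passes its speed limit or range.

## Robot

A 7-joint arm with a two-finger parallel gripper is mounted at the origin on a cart in front of the work surface, level with it; the furniture and walls round the work are solid. World frame = base frame: x ahead of the robot, y to its left, z up, the work surface at z = 0. Lengths are in mm, angles in rad, forces in N, time in s.
With the tool pointing down it reaches from about 400 to 900 mm from the base axis. Payload 5.5 kg.
Tool frame: the origin (TCP) lies at the very end of the fingers, on their centre line; the grasp point (between the pads) lies 19 mm behind it; z points along the fingers, x is the direction in which the jaws open and shut, and the axes are right-handed (so a half turn about z gives the same grasp; the last joint's range is limited). The gripper opens to 92 mm and grips with 3 to 60 N. Pads are 19 mm wide; open, the fingers measure 130 mm over their backs; the gripper's body (75 mm by 190 mm) begins 47 mm behind the grasp point.
Start: joints at [-0.995, 0.501, -0.427, 1.55, 0.221, 1.138, -0.21], TCP at [199.983, 618.471, 226.729] pointing down, gripper open.
Joint ranges: [-2.88, 2.88], [-0.31, 2.03], [-1.54, 1.56], [0.2, 2.42], [-1.41, 4.55], [0.19, 2.02], [-2.57, 2.57]. Speed limits (rad/s): [2.57, 2.57, 3.14, 3.14, 3.14, 3.14, 3.14].

## Interface

Orientations are given as a unit quaternion [w, x, y, z].
In Python, from workcell import ctrl, status, eyes, finish_job gives the robot as it stands. Calls block until the motion is done:
- ctrl.move_ptp(position, orientation): joint-space move of the TCP to a pose.
- ctrl.servo_line(position, velocity=150, rotation=None): straight line of the TCP; rotation=None keeps the orientation; velocity is the mean speed in mm/s.
- ctrl.goto_joints(angles): joint-space move.
- ctrl.grip(opening): finger opening in mm; the grip force is fixed at half the most; returns when the fingers have stopped.
- ctrl.hold(seconds).
- ctrl.inverse_kinematics(position, orientation): joint angles nearest the present ones, or None.
- status.get_state(): the state.
- eyes.get_image(name): name is "side" or "top"; returns a dict with "image" (480x640x3 uint8, red, green, blue), "fx", "fy", "cx", "cy" (pixels), "xyz" and "attitude" of the camera in the world. Camera axes: x right, y up, looking along -z (the intrinsics and any distortion apply to the point x, -y, -z); pixel columns grow to the right and rows downward; lengths in mm; the calibration is good to about 2 mm. A picture is of the moment at which its call begins. There is no depth.
A pose or a line that the arm cannot do raises ctrl.PlanningError and nothing moves.
- finish_job(): hands the job in, once; it reports no verdict.
The state is a dict: "t": time; "joint_positions": joint angles; "qvel": joint speeds; "joint_efforts": joint torques, N m; "eef_pos": TCP position; "eef_rot": TCP orientation; "force": force on the tool from outside, world axes, zero at the start; "wrist_torque": the same for the moment, N m; "grip_width": finger opening in mm.
Only numpy, scipy, OpenCV 4.12 (cv2) and the standard library are available. Lean on these libraries where they do the work, as an engineer would, in place of code of your own. Each camera call takes 0.05 s, during which the arm holds its last target.

## Working session

There is one attempt and no reset: what is moved stays moved. The work goes in short steps, each a Python script; the robot and the scene stay as the last script left them, time stands still between calls to the robot, and variables do not carry over. Pictures are saved under pics/ and viewed, and the job is handed in when it is done.

```bash
ls; mkdir -p pics; python3 - <<'E'
from workcell import ctrl,status,eyes
import cv2
print(status.get_state())
for n in ("side","top"):
    d=eyes.get_image(n); cv2.imwrite(f"pics/{n}0.png",d["image"][:,:,::-1]); print({k:v for k,v in d.items() if k!="image"})
E
```

```text
pics
{'t': 0.0, 'joint_positions': array([-0.99477035,  0.50185189, -0.42677419,  1.55146915,  0.22081157,
        1.13828566, -0.21030958]), 'qvel': array([-1.16462906e-04,  1.18178745e-03,  1.44433832e-03,  1.29318209e-03,
        1.50106098e-03,  1.24086412e-05,  5.98017012e-04]), 'joint_efforts': array([-2.17980792e-04, -5.66601849e+01, -5.81563443e+00, -2.79103285e+01,
       -6.85421610e-02,  3.10157484e-02,  1.87239630e-04]), 'eef_pos': array([199.87273501, 617.76246754, 225.66634928]), 'eef_rot': array([ 5.55147018e-04,  8.08613106e-01,  5.88339943e-01, -8.05318436e-04]), 'force': array([-0.17124051,  0.06965466,  0.90633794]), 'wrist_torque': array([-0.02553644,  0.01717801,  0.01318538]), 'grip_width': 91.83833649650002}
{'fx': 448.0893838910912, 'fy': 448.0893838910912, 'cx': 316.7073806284265, 'cy': 245.12766291261667, 'xyz': array([ 347.58752437, -787.31355591,  455.90102799]), 'attitude': array([ 0.84684568,  0.524994  , -0.05047   , -0.06845775])}
{'fx': 568.3551725764685, 'fy': 568.3551725764685, 'cx': 329.5769886579094, 'cy': 241.89084753039822, 'xyz': array([ 306.6922348 ,   18.19357735, 1252.13234309]), 'attitude': array([-0.69808439, -0.05501547,  0.06664794,  0.71078093])}
```

View pics/side0.png

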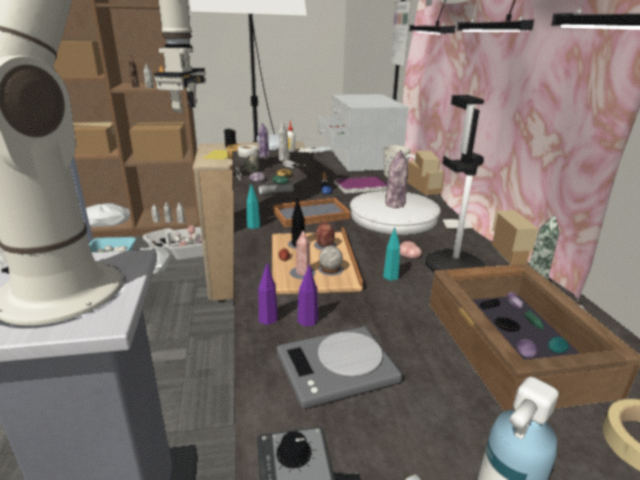

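View pics/top0.png

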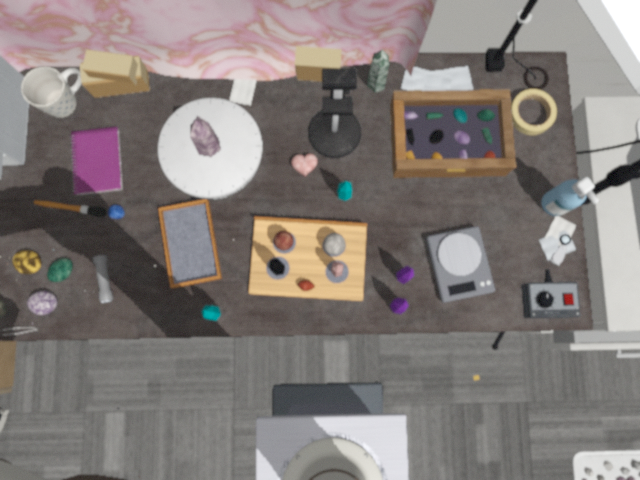

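The top view is oriented with +x up and +y left. The tray is left of the board around px (189,243), and the scale is to the right with its pan at (460,254). Obsidian is front left (277,267), rose front right (338,269), egg rear left (284,240) and ball rear right (334,244). The purple and turquoise decoys stand at (405,274), (400,306), (211,313) and (345,190).

```bash
cat > h.py <<'E'
from workcell import ctrl,status,eyes
import cv2, numpy as np
from scipy.spatial.transform import Rotation as R
def cam(d):
    w,x,y,z=d["attitude"]; return R.from_quat([x,y,z,w]).as_matrix()
def ray(d,u,v):
    r=cam(d)@np.array([(u-d["cx"])/d["fx"],-(v-d["cy"])/d["fy"],-1.]); return r/np.linalg.norm(r)
def onplane(d,u,v,z):
    r=ray(d,u,v); return d["xyz"]+r*(z-d["xyz"][2])/r[2]
def proj(d,p):
    q=cam(d).T@(np.asarray(p,float)-d["xyz"]); return np.array([d["cx"]+d["fx"]*q[0]/-q[2], d["cy"]-d["fy"]*q[1]/-q[2]])
def twoview(d1,p1,d2,p2):
    a,b=ray(d1,*p1),ray(d2,*p2); A=np.stack([a,-b],1); s=np.linalg.lstsq(A,d2["xyz"]-d1["xyz"],rcond=None)[0]
    A1=d1["xyz"]+a*s[0];B1=d2["xyz"]+b*s[1]; return (A1+B1)/2, np.linalg.norm(A1-B1)
def shot(n,tag):
    d=eyes.get_image(n); cv2.imwrite(f"pics/{n}{tag}.png",d["image"][:,:,::-1]); return d
def crop(d,u0,v0,w,h,s,fn):
    cv2.imwrite("pics/"+fn,cv2.resize(d["image"][v0:v0+h,u0:u0+w,::-1],None,fx=s,fy=s,interpolation=cv2.INTER_CUBIC))
E
python3 - <<'E'
from h import *
import pickle
t=shot("top","1"); s=shot("side","1"); pickle.dump((t,s),open("im.pkl","wb"))
crop(t,150,180,160,133,5,"topL.png");crop(t,300,190,200,133,4,"topR.png")
crop(s,230,180,160,133,5,"sideL.png")
E
```

```text
(no output)
```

View pics/topL.png

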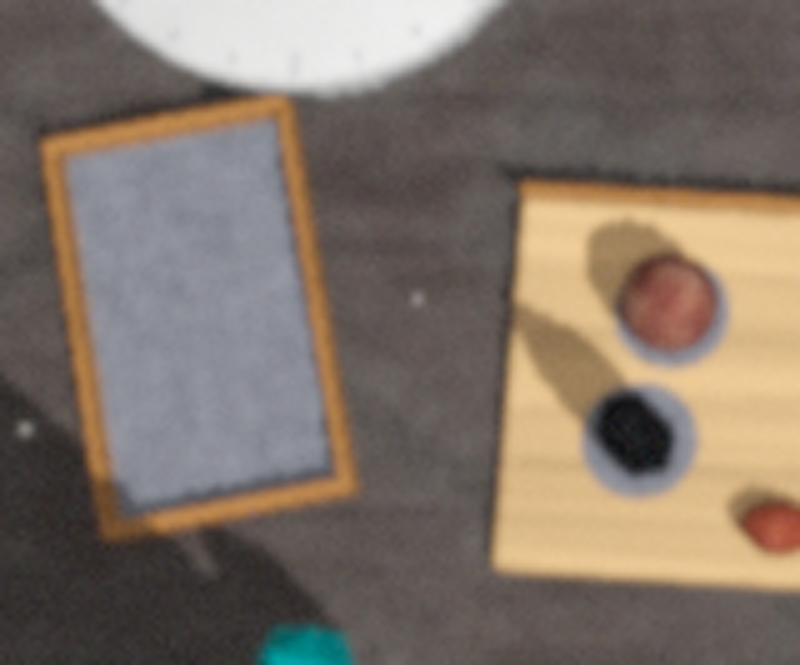

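View pics/topR.png

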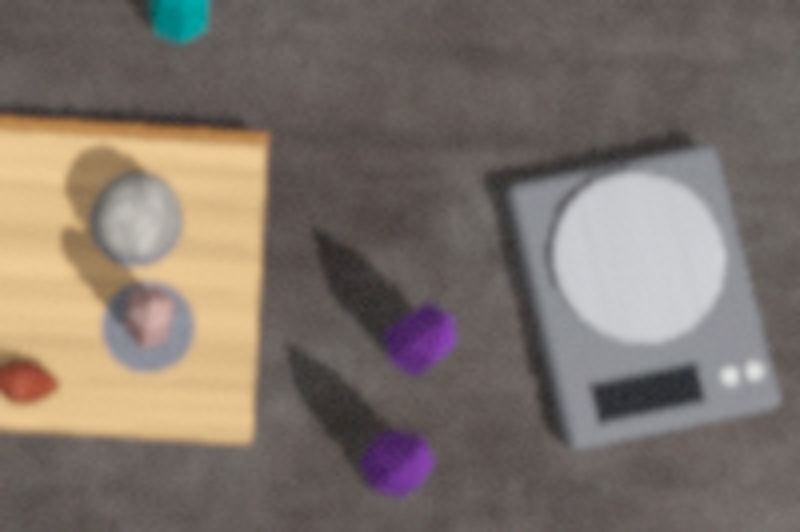

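View pics/sideL.png

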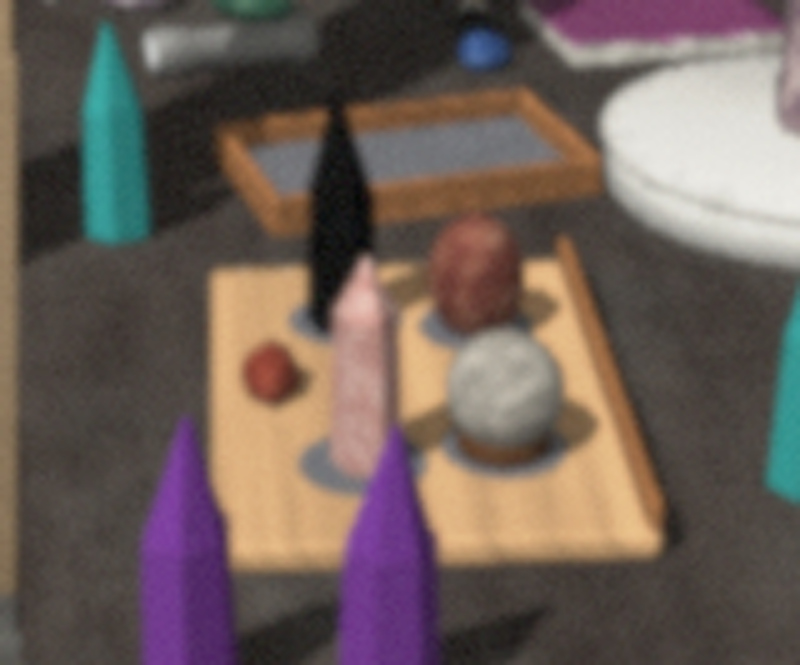

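```bash
python3 - <<'E'
from h import *
import pickle
t,s=pickle.load(open("im.pkl","rb"))
np.set_printoptions(precision=1,suppress=True)
hsv=cv2.cvtColor(t["image"],cv2.COLOR_RGB2HSV)
def big(m,box,k=5,fillclose=True):
    mm=np.zeros_like(m); u0,v0,u1,v1=box; mm[v0:v1,u0:u1]=m[v0:v1,u0:u1]
    c,_=cv2.findContours(mm,cv2.RETR_EXTERNAL,cv2.CHAIN_APPROX_NONE); return max(c,key=cv2.contourArea)
wood=cv2.inRange(hsv,(8,70,110),(30,255,255))
b=big(wood,(235,205,380,310)); r=cv2.minAreaRect(b)
bx=cv2.boxPoints(r); print("board px",r,bx.tolist())
for p in bx: print(onplane(t,*p,12),onplane(t,*p,24))
tr=big(cv2.inRange(hsv,(8,70,60),(30,255,255)),(150,190,230,300)); r=cv2.minAreaRect(tr); bx=cv2.boxPoints(r);print("tray",r)
for p in bx: print(onplane(t,*p,20))
pc=np.mean([onplane(t,*p,20) for p in bx],0); print("tray c",pc)
pan=big(cv2.inRange(hsv,(0,0,165),(180,40,255)),(430,225,495,285)); e=cv2.fitEllipse(pan); print("pan",e,cv2.contourArea(pan),onplane(t,*e[0],29))
# points
print("dark obsid", end=' ')
o=big(cv2.inRange(hsv,(0,0,0),(180,255,70)),(262,250,295,285)); print(cv2.boundingRect(o),cv2.fitEllipse(o))
g=big(cv2.inRange(hsv,(0,80,60),(12,255,200)),(270,225,300,255)); print("egg",cv2.minEnclosingCircle(g),onplane(t,*cv2.minEnclosingCircle(g)[0],37))
# pads: grey non-wood
for nm,box in (("FL",(262,252,295,284)),("FR",(322,255,352,284))):
    u0,v0,u1,v1=box
    m=cv2.bitwise_not(cv2.inRange(hsv,(10,70,0),(30,255,255)))
    c=big(m,box); x,y,w,h=cv2.boundingRect(c); print(nm,(x,y,w,h),cv2.minEnclosingCircle(c),onplane(t,*cv2.minEnclosingCircle(c)[0],12))
E
```

```text
board px ((307.7155456542969, 258.3362121582031), (116.21088409423828, 79.7445068359375), 3.3664608001708984) [[247.36900329589844, 294.7275695800781], [252.05174255371094, 215.12069702148438], [368.06207275390625, 221.94485473632812], [363.37933349609375, 301.5517272949219]]
[408.7 176.7  12. ] [407.7 175.1  24. ]
[585.7 167.2  12. ] [583.  165.8  24. ]
[566.  -91.1  12. ] [563.5 -90.1  24. ]
[389.2 -75.4  12. ] [388.4 -74.5  24. ]
tray ((188.907470703125, 243.09609985351562), (85.10449981689453, 54.47755432128906), 80.78897094726562)
[609.3 380.4  20. ]
[627.3 262.   20. ]
[439.3 229.4  20. ]
[422.4 345.   20. ]
tray c [524.6 304.2  20. ]
pan ((459.7814636230469, 254.20692443847656), (41.745025634765625, 43.278995513916016), 139.0540771484375) 1417.5 [ 487.3 -287.9   29. ]
dark obsid (269, 259, 15, 16) ((276.1401062011719, 266.19024658203125), (12.107497215270996, 16.357025146484375), 140.03355407714844)
egg ((282.6052551269531, 240.0), 9.605371475219727) [523.8  97.9  37. ]
FL (266, 256, 24, 24) ((277.4090881347656, 267.5909118652344), 11.976147651672363) [467.  111.2  12. ]
FR (325, 260, 24, 24) ((336.50360107421875, 271.2689514160156), 11.959165573120117) [456.6 -18.3  12. ]
```

```bash
python3 - <<'E'
from h import *
import pickle
t,s=pickle.load(open("im.pkl","rb"))
def c(d,u,v,w,g):
    im=d["image"][v:v+w,u:u+w,::-1].astype(float); im=np.clip(255*(im/255)**g,0,255).astype(np.uint8)
    return cv2.resize(im,(390,390),interpolation=cv2.INTER_CUBIC)
a=np.hstack([c(t,262,252,30,.5),c(t,322,255,30,1.2)])
b=np.hstack([c(s,278,195,50,.5),c(s,283,228,50,1.2)])
cv2.imwrite("pics/z1.png",a);cv2.imwrite("pics/z2.png",b)
np.set_printoptions(precision=1,suppress=True)
print(onplane(s,297.6,200,122),onplane(s,303.4,230,102))
E
```

```text
[462.4  93.4 122. ] [459.  -15.8 102. ]
```

View pics/z1.png

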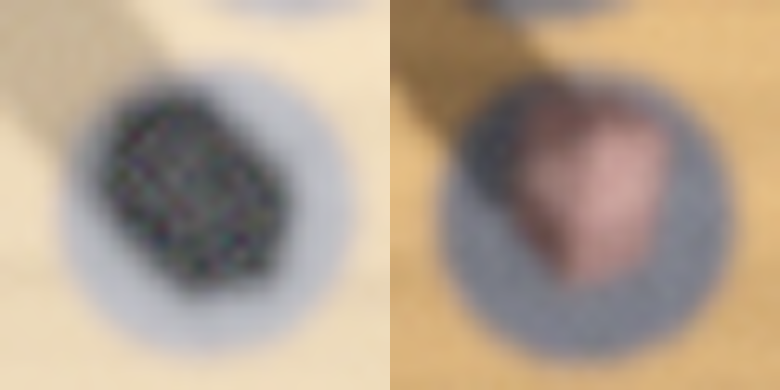

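View pics/z2.png

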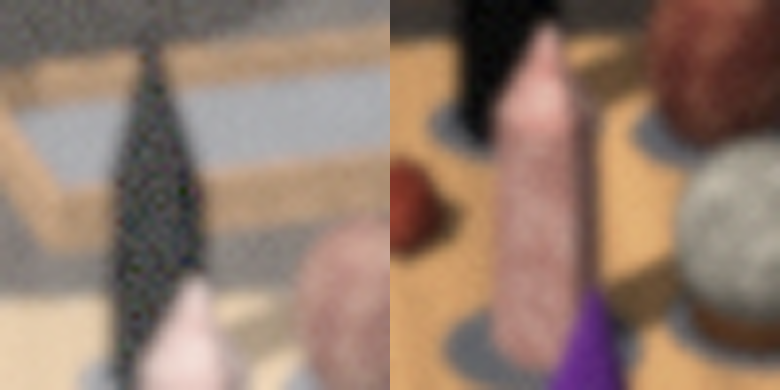

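```bash
cat >> h.py <<'E'
np.set_printoptions(precision=1,suppress=True)
def q(a): a=np.radians(a); return np.array([0,np.cos(a/2),np.sin(a/2),0])
def st(m=""):
    s=status.get_state(); print(m,"t%.1f"%s["t"],"pos",s["eef_pos"],"F",s["force"],"w%.1f"%s["grip_width"]); return s
E
python3 - <<'E'
from h import *
for a in (76,-104):
  for p in ([466,111,60],[459,-20,45],[480,296,55],[569,312,40],[524,98,20],[487,-288,40]):
    print(a,p,ctrl.inverse_kinematics(np.array(p,float),q(a)))
A=76
ctrl.move_ptp([466,111,230],q(A)); ctrl.grip(72); st()
ctrl.servo_line([466,111,135]); st()
t=shot("top","2"); s=shot("side","2")
crop(s,230,120,200,150,4,"s2.png"); crop(t,230,190,160,120,5,"t2.png")
E
```

```text
76 [466, 111, 60] [-0.1  0.4 -0.2  2.1  0.1  0.6  0.9]
76 [459, -20, 45] [ 0.1  0.4 -0.1  2.2  0.1  0.6  1.2]
76 [480, 296, 55] [-0.3  0.6 -0.3  1.9  0.3  0.7  0.5]
76 [569, 312, 40] [-0.3  0.7 -0.3  1.7  0.3  0.8  0.6]
76 [524, 98, 20] [-0.1  0.6 -0.2  2.   0.2  0.6  0.9]
76 [487, -288, 40] [ 0.3  0.6  0.2  1.9 -0.2  0.7  2. ]
-104 [466, 111, 60] [-0.5  0.4  0.3  2.1 -0.2  0.6 -1.9]
-104 [459, -20, 45] [-0.4  0.5  0.5  2.2 -0.4  0.6 -1.5]
-104 [480, 296, 55] [-0.8  0.6  0.3  1.9 -0.2  0.7 -2.2]
-104 [569, 312, 40] [-0.7  0.7  0.3  1.7 -0.3  0.8 -2.2]
-104 [524, 98, 20] [-0.5  0.6  0.3  2.  -0.3  0.6 -1.8]
-104 [487, -288, 40] [-0.2  0.8  1.   1.9 -0.9  0.9 -0.6]
 t2.8 pos [466. 111. 230.] F [-1.1 -0.2  0.9] w72.1
 t3.6 pos [466.6 111.2 135.6] F [ 0.6  0.8 -0.1] w72.2
```

View pics/s2.png

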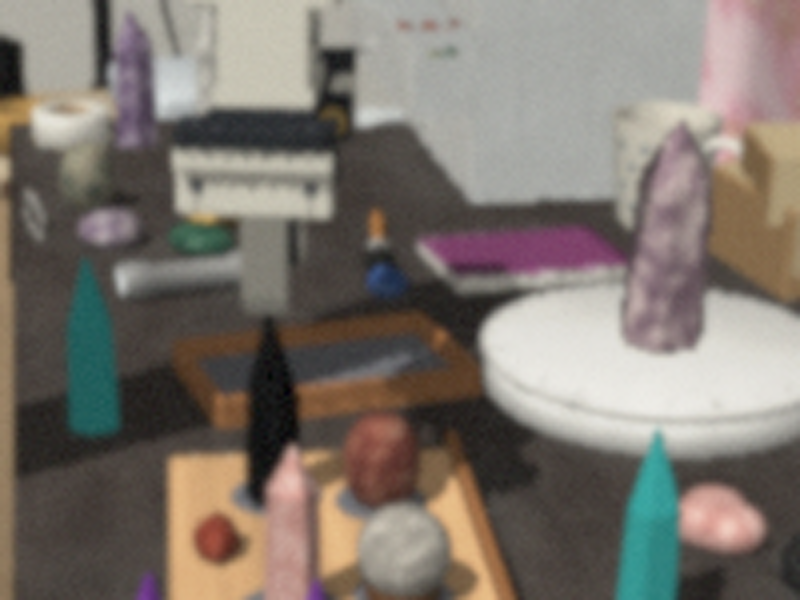

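View pics/t2.png

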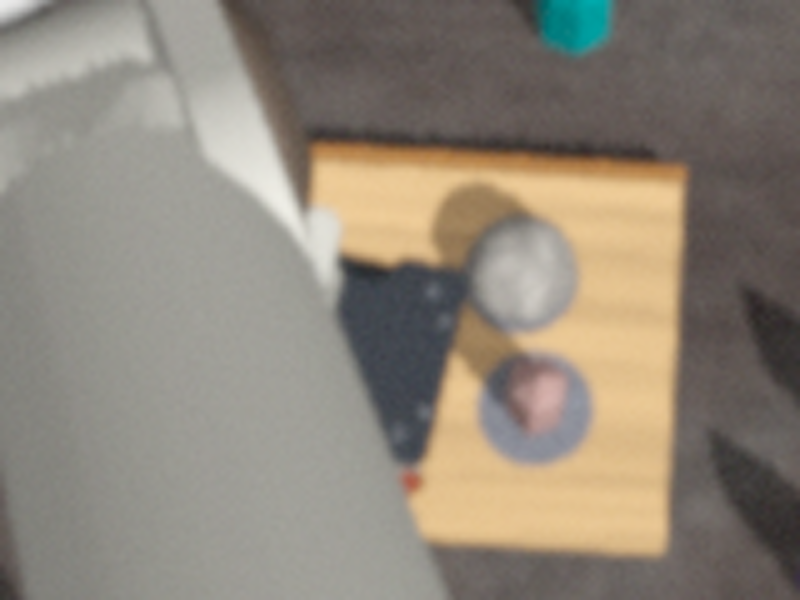

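The finger (crop x≈266) lines up in x with the obsidian tip (crop x≈270), and nothing else is in the way. I'll descend and grip.

```bash
python3 - <<'E'
from h import *
ctrl.servo_line([466,111,72],velocity=80); st()
for z in (65,60.):
    ctrl.servo_line([466,111,z],velocity=30); s=st()
    if abs(s["force"][2])>6: print("contact?");break
ctrl.grip(20); s=st("gripped")
p=s["eef_pos"]
ctrl.servo_line([466,111,75],velocity=30); st("up")
ctrl.hold(0.2); d=shot("side","3"); crop(d,230,120,200,150,4,"s3.png"); st()
E
```

```text
t4.6 pos [466.4 111.1  72.3] F [ 0.1 -0.1  0.8] w71.6
 t5.0 pos [465.9 111.   64.9] F [ 0.4 -0.9 -0.1] w72.1
 t5.3 pos [465.8 111.   59.7] F [-0.1 -0.3  0.1] w71.8
gripped t6.1 pos [466.  110.9  60. ] F [ 0.3 -0.4  0.9] w27.2
up t6.8 pos [466.  111.   75.1] F [-0.  -0.4 -2.8] w26.8
 t7.0 pos [465.8 111.   74.8] F [ 0.1 -0.1 -1.8] w26.7
```

View pics/s3.png

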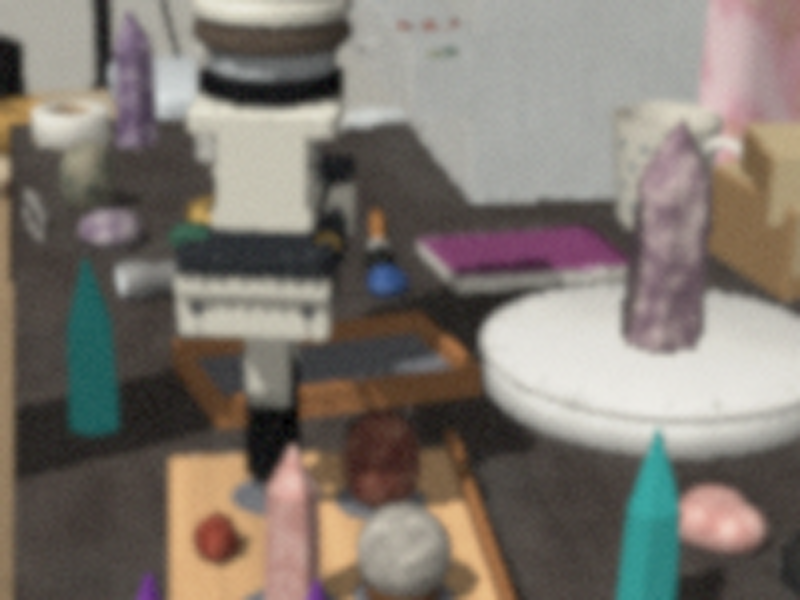

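```bash
python3 - <<'E'
from h import *
ctrl.hold(1); st()
d=shot("side","4"); crop(d,270,200,50,50,12,"s4.png")
E
```

```text
t8.0 pos [466. 111.  75.] F [ 0.4  1.  -2.1] w27.2
```

View pics/s4.png

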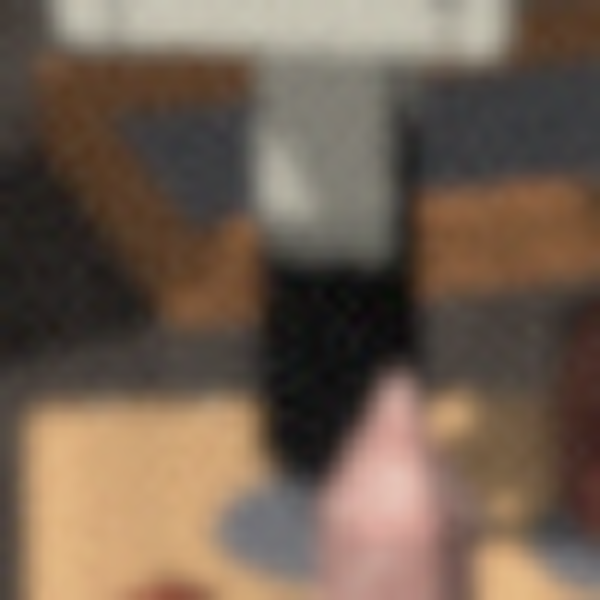

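The grip is stable and the point hangs upright. Next I'll carry it to the tray's front spot.

```bash
cat >> h.py <<'E'
def place(x,y,z,openw,up=230):
    """lower to z slowly, stop at contact, release, retreat"""
    ctrl.servo_line([x,y,z+8],velocity=100)
    ctrl.hold(.2); f0=np.mean([status.get_state()["force"][2] for _ in range(5)])
    zz=z+3
    while zz>=z-2:
        ctrl.servo_line([x,y,zz],velocity=15); f=status.get_state()["force"][2]
        print("z",zz,"dF %.1f"%(f-f0))
        if f-f0>4: break
        zz-=1
    ctrl.grip(openw); st("released"); ctrl.hold(.3)
    ctrl.servo_line([x,y,z+40],velocity=60); ctrl.servo_line([x,y,up],velocity=200)
E
python3 - <<'E'
from h import *
ctrl.servo_line([466,111,200]); st()
ctrl.servo_line([480,296,200]); st()
place(480,296,54,60); st()
A=76
ctrl.move_ptp([459,-19,230],q(A)); st(); 
t=shot("top","5"); s=shot("side","5"); crop(s,230,120,200,150,4,"s5.png"); crop(t,150,180,160,133,5,"t5.png")
E
```

```text
t9.1 pos [465.2 110.8 199.2] F [ 0.1  0.1 -2.5] w26.7
 t10.4 pos [480.2 294.7 199.9] F [ 0.6  0.3 -2.4] w26.9
z 57 dF 0.4
z 56 dF 1.8
z 55 dF 0.5
z 54 dF 1.4
z 53 dF 8.8
released t14.4 pos [480.  296.   52.9] F [ 0.6  0.5 -0.4] w60.3
 t16.4 pos [479.2 295.4 228.7] F [-0.1  0.4 -0.1] w60.2
 t17.6 pos [459.3 -17.6 229.8] F [0.1 0.5 0.6] w59.9
```

View pics/s5.png

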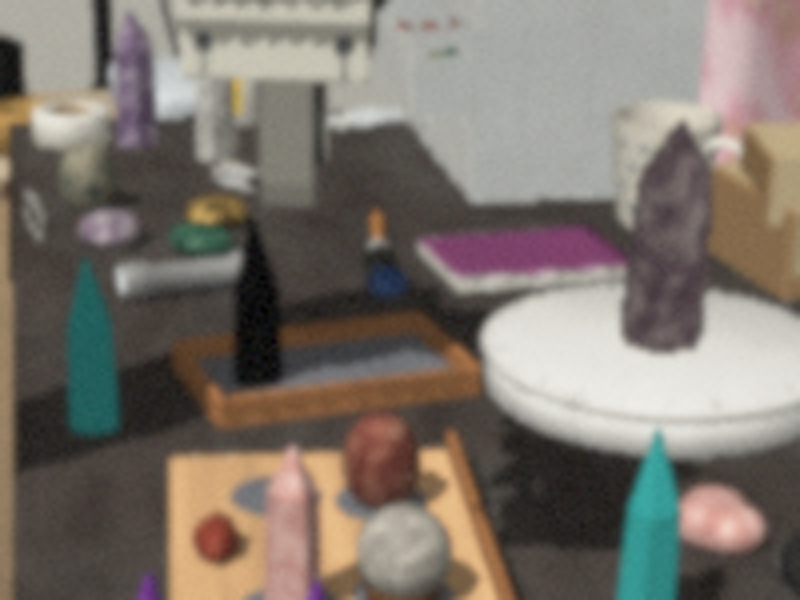

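View pics/t5.png

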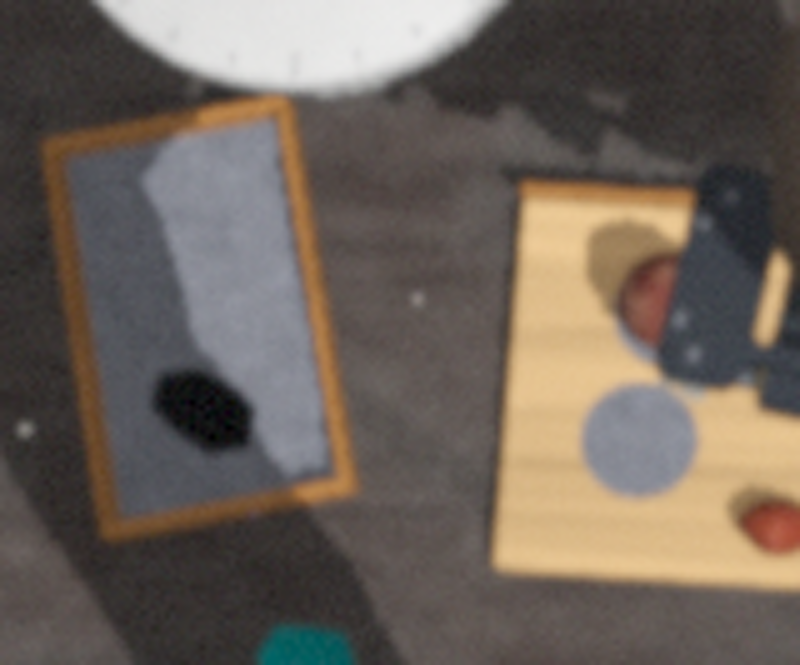

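The obsidian stands in the tray (top crop (205,410)). Rose next.

```bash
python3 - <<'E'
from h import *
x,y=459,-19
ctrl.grip(62)
ctrl.servo_line([x,y,105],velocity=150)
ctrl.servo_line([x,y,60],velocity=60); st()
for z in (50,44.):
    ctrl.servo_line([x,y,z],velocity=30); s=st()
    if np.linalg.norm(s["force"])>6: print("contact?");break
ctrl.grip(18); st("gripped")
ctrl.servo_line([x,y,z+15],velocity=30); ctrl.hold(.5);st("up")
d=shot("side","6"); crop(d,230,170,160,120,5,"s6.png")
E
```

```text
t19.8 pos [459.2 -19.   60.1] F [0.7 0.2 0.7] w62.1
 t20.3 pos [458.8 -19.   49.8] F [-0.1 -0.6 -0.1] w62.1
 t20.6 pos [458.7 -19.   43.7] F [0.1 0.1 0.1] w61.8
gripped t21.3 pos [459.1 -19.   44.1] F [-0.1 -0.1  0.4] w23.4
up t22.5 pos [459.  -19.   58.9] F [ 0.5  0.  -0.3] w23.3
```

View pics/s6.png

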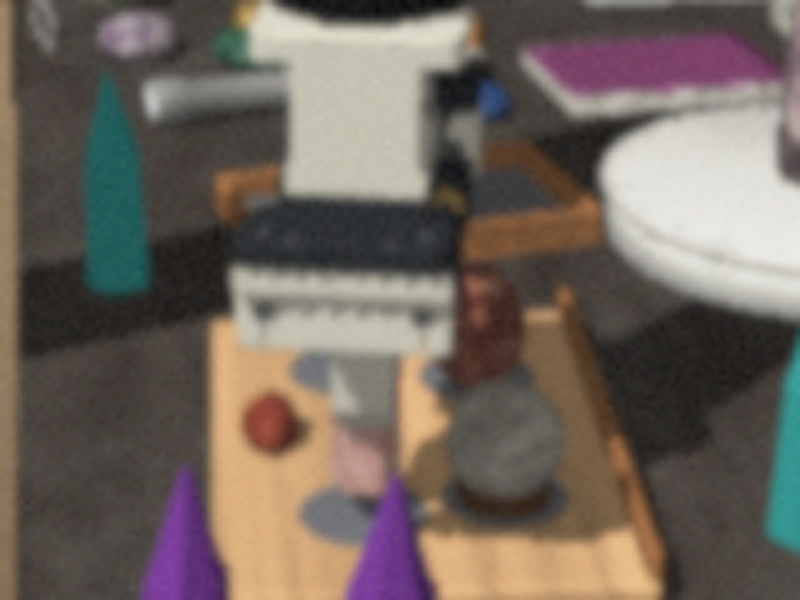

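Rose is held upright and clear of the pad. I'll carry it to the tray's rear spot.

```bash
python3 - <<'E'
from h import *
ctrl.servo_line([459,-19,200]); 
ctrl.servo_line([569,312,200],velocity=250); st()
place(569,312,38,55); st()
t=shot("top","7"); s=shot("side","7"); crop(s,230,120,200,150,4,"s7.png")
ctrl.move_ptp([480,-100,300],q(76))
t=shot("top","8"); crop(t,150,180,160,133,5,"t8.png")
E
```

```text
t25.2 pos [569.1 310.3 199.8] F [-0.6 -0.9 -1. ] w23.9
z 41 dF -0.7
z 40 dF -0.2
z 39 dF 0.1
z 38 dF 0.6
z 37 dF 6.3
released t29.3 pos [569.  312.   36.9] F [ 1.   0.2 -0. ] w55.0
 t31.3 pos [568.2 311.5 228.5] F [-0.2 -0.3  0.2] w55.3
```

View pics/s7.png

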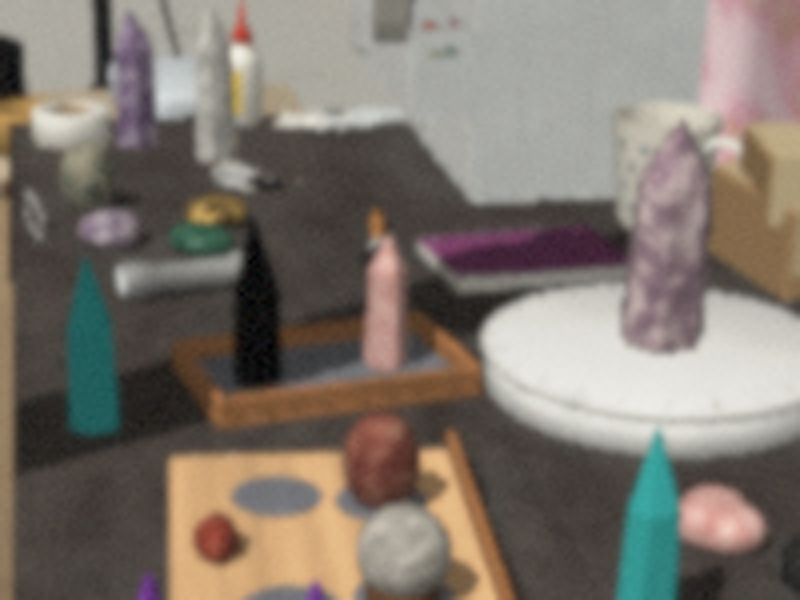

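View pics/t8.png

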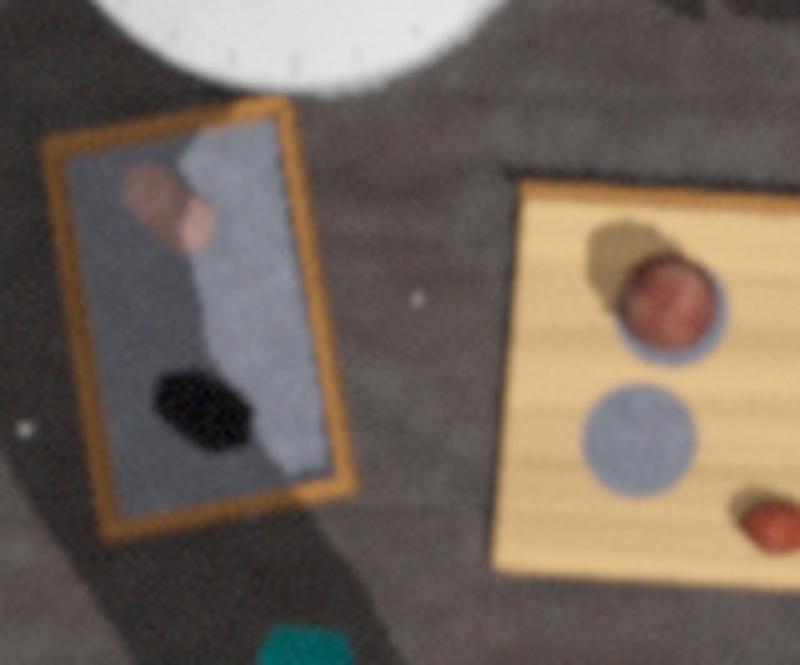

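```bash
python3 - <<'E'
from h import *
t=eyes.get_image("top"); s=eyes.get_image("side")
def eggc(d,box,lo):
    u0,v0,u1,v1=box; h=cv2.cvtColor(d["image"],cv2.COLOR_RGB2HSV)[v0:v1,u0:u1]
    m=cv2.inRange(h,(0,lo,40),(11,255,190))|cv2.inRange(h,(168,lo,40),(180,255,190))
    m=cv2.morphologyEx(m,cv2.MORPH_OPEN,np.ones((3,3),np.uint8))
    c=max(cv2.findContours(m,0,1)[0],key=cv2.contourArea); e=cv2.fitEllipse(c); print(e,cv2.boundingRect(c)); return np.array(e[0])+[u0,v0]
a=eggc(t,(270,225,300,256),70); b=eggc(s,(310,218,342,250),70)
print(a,b,onplane(t,*a,38), twoview(t,a,s,b))
m=cv2.inRange(cv2.cvtColor(t["image"],cv2.COLOR_RGB2HSV),(10,70,0),(30,255,255))
for box in ((262,252,295,284),(322,255,352,285)):
    u0,v0,u1,v1=box; k=cv2.bitwise_not(m)[v0:v1,u0:u1]; c=max(cv2.findContours(k,0,1)[0],key=cv2.contourArea); e=cv2.fitEllipse(c)
    print("pad",onplane(t,e[0][0]+u0,e[0][1]+v0,12),e[1])
print(ctrl.inverse_kinematics([524,97,20],q(84)),ctrl.inverse_kinematics([487,-288,40],q(84)))
E
```

```text
((13.153131484985352, 15.016162872314453), (17.628681182861328, 18.188749313354492), 117.9891357421875) (4, 6, 19, 19)
((14.600911140441895, 15.505816459655762), (18.012189865112305, 24.280664443969727), 176.96559143066406) (6, 4, 18, 24)
[283.2 240. ] [324.6 233.5] [523.6  96.6  38. ] (array([523. ,  96.6,  39. ]), np.float64(0.8074157105022784))
pad [467.  111.3  12. ] (22.68032455444336, 23.263673782348633)
pad [456.7 -18.5  12. ] (22.686922073364258, 23.188854217529297)
[-0.1  0.6 -0.2  2.   0.2  0.6  1.1] [ 0.4  0.6  0.   1.9 -0.   0.7  2. ]
```

Both views put the egg at (523.3, 96.6), with the rays missing each other by only 0.8 mm. Gripping it now.

```bash
python3 - <<'E'
from h import *
x,y,A=523.3,96.6,82
ctrl.move_ptp([x,y,200],q(A)); ctrl.grip(76)
ctrl.servo_line([x,y,80],velocity=150); ctrl.servo_line([x,y,35],velocity=60); st()
ctrl.servo_line([x,y,20],velocity=30); st()
ctrl.grip(30); st("gripped")
ctrl.servo_line([x,y,40],velocity=30); ctrl.hold(.3); st("up")
d=shot("side","9"); crop(d,260,170,160,120,5,"s9.png")
E
```

```text
t36.5 pos [523.5  96.7  35.1] F [-0.5 -0.5 -0.2] w75.7
 t37.1 pos [523.2  96.6  19.9] F [-0.2  0.2 -0.1] w76.0
gripped t37.8 pos [523.4  96.6  20.1] F [ 0.2 -0.2  0.9] w41.5
up t38.9 pos [523.2  96.6  39.8] F [ 0.4  1.3 -1.2] w41.3
```

View pics/s9.png

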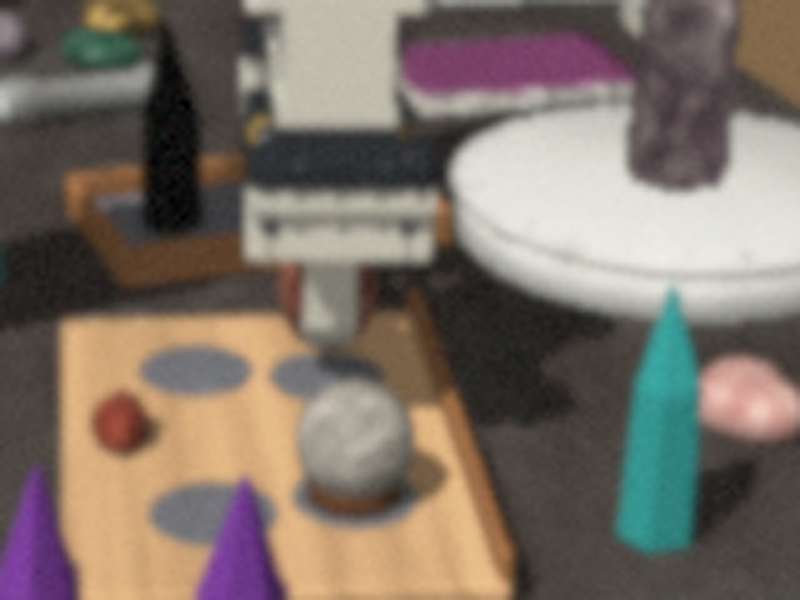

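```bash
python3 - <<'E'
from h import *
import pickle
t,s=pickle.load(open("im.pkl","rb"))
h=cv2.cvtColor(s["image"],cv2.COLOR_RGB2HSV)[325:385,310:392]
m=cv2.inRange(h,(0,0,150),(180,40,255)); c=max(cv2.findContours(m,0,1)[0],key=cv2.contourArea); e=cv2.fitEllipse(c); print(e,onplane(s,e[0][0]+310,e[0][1]+325,29))
ctrl.servo_line([523.3,96.6,220],velocity=150)
x,y=487.3,-287.9
ctrl.servo_line([x,y,220],velocity=250); st()
ctrl.servo_line([x,y,60],velocity=120); ctrl.hold(.2); st()
d=shot("side","10"); crop(d,260,270,160,120,5,"s10.png")
E
```

```text
((39.26621627807617, 28.495054244995117), (42.706912994384766, 63.20429229736328), 93.54733276367188) [ 486.  -292.9   29. ]
 t42.0 pos [ 487.7 -286.3  219.9] F [-0.4  0.1 -0.9] w41.5
 t43.7 pos [ 487.7 -288.1   60.6] F [ 0.1 -0.1 -1.1] w41.3
```

View pics/s10.png

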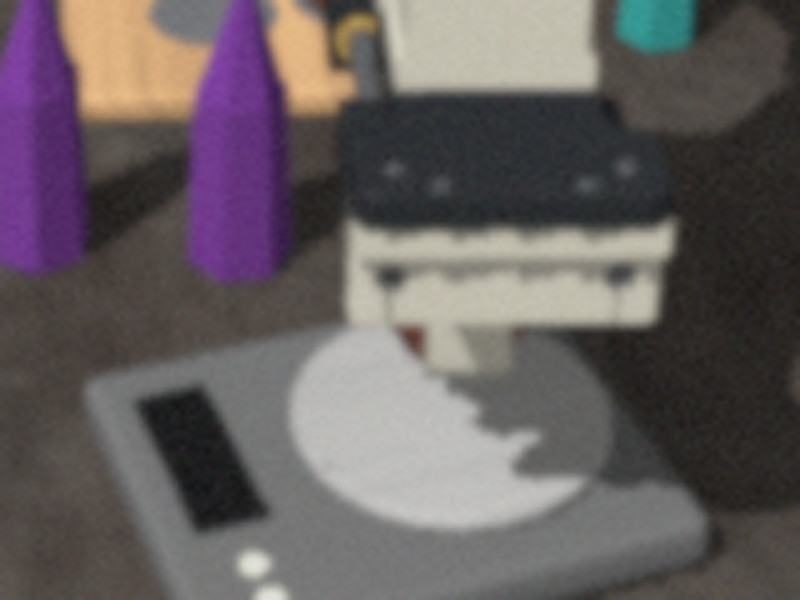

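```bash
python3 - <<'E'
from h import *
x,y=487.3,-289
place(x,y,37,76,up=230); st()
ctrl.move_ptp([480,-20,300],q(76))
t=shot("top","11"); s=shot("side","11"); crop(s,260,270,160,120,5,"s11.png"); crop(t,380,190,133,100,6,"t11.png")
E
```

```text
z 40 dF 0.1
z 39 dF 0.0
z 38 dF -0.3
z 37 dF 1.0
z 36 dF 8.9
released t46.4 pos [ 487.3 -288.9   35.9] F [-0.8 -0.4 -0.3] w75.8
 t48.5 pos [ 486.4 -288.6  228.6] F [ 0.2 -0.3 -0.4] w76.0
```

View pics/s11.png

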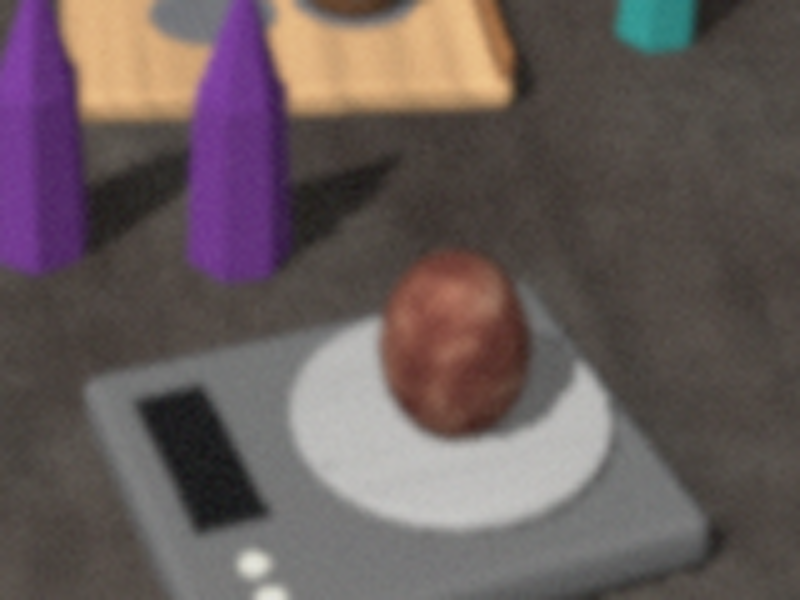

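View pics/t11.png

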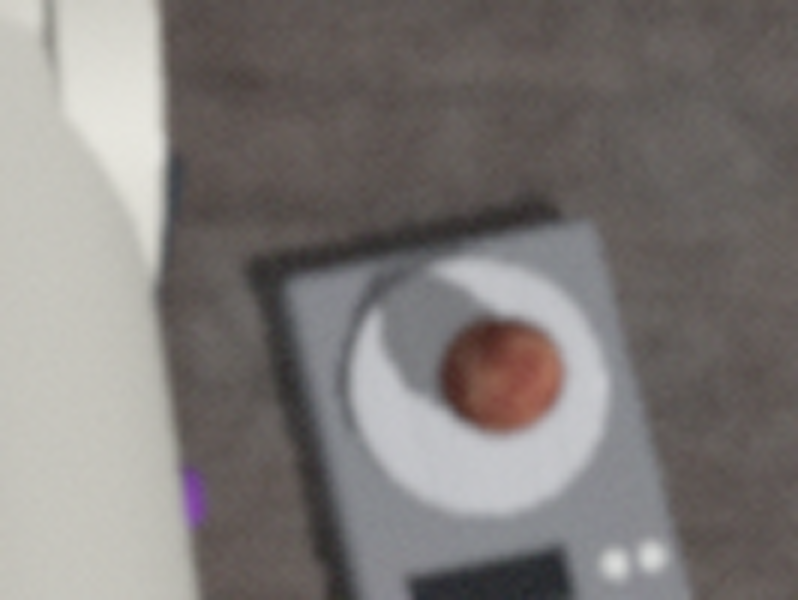

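The egg stands upright, about 2 mm from the pan's middle after allowing for parallax. Returning the obsidian now.

```bash
cat > back.py <<'E'
from h import *
def back(x,y,zt,X,Y,zb,w,cw):
    ctrl.move_ptp([x,y,230],q(76)); ctrl.grip(w)
    ctrl.servo_line([x,y,zt+30],velocity=150); ctrl.servo_line([x,y,zt],velocity=40); st()
    ctrl.grip(cw); st("gripped")
    ctrl.servo_line([x,y,zt+15],velocity=40); ctrl.servo_line([x,y,200]); st("up")
    ctrl.servo_line([X,Y,200],velocity=220); ctrl.hold(.3)
    place(X,Y,zb,w,up=230); st()
E
python3 - <<'E'
from back import *
back(480,296,53.5,466,111,60,62,20)
ctrl.move_ptp([500,250,330],q(76))
t=shot("top","12"); s=shot("side","12"); crop(s,230,160,160,120,5,"s12.png")
E
```

```text
t53.4 pos [480.1 296.2  53.6] F [-0.  -0.6 -0.2] w62.2
gripped t54.1 pos [480.  295.9  53.6] F [-0.8 -0.6  1.4] w26.9
up t55.6 pos [479.3 295.4 199. ] F [-0.6  0.6 -2.1] w27.0
z 63 dF -0.3
z 62 dF -0.7
z 61 dF -0.6
z 60 dF -0.7
z 59 dF 6.0
released t60.8 pos [466. 111.  59.] F [ 0.  -0.4  0.2] w61.5
 t62.7 pos [465.2 110.7 228.9] F [ 0.1  0.7 -1. ] w62.1
```

View pics/s12.png

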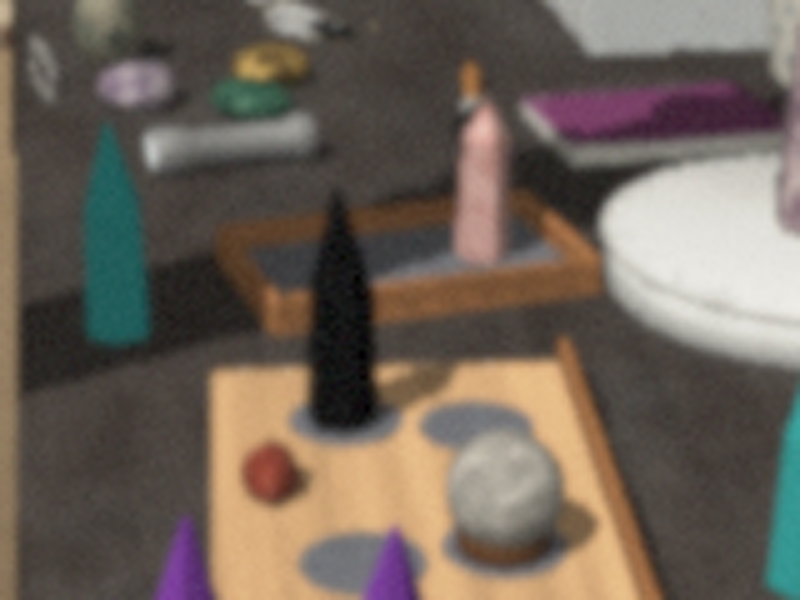

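The obsidian is upright and centred on its pad. Rose next.

```bash
python3 - <<'E'
from back import *
back(569,312,37.5,459,-19,44,58,18)
ctrl.move_ptp([420,300,330],q(76)); ctrl.hold(.5); st()
t=shot("top","13"); s=shot("side","13"); crop(s,230,170,160,120,5,"s13.png"); crop(t,230,190,160,120,5,"t13.png")
E
```

```text
t66.7 pos [569.1 312.2  37.6] F [-0.2 -0.6  0.6] w58.2
gripped t67.3 pos [569.1 312.1  37.6] F [ 0.5 -0.2  0. ] w23.6
up t69.0 pos [568.3 311.5 198.7] F [-0.7  0.6 -2.1] w23.4
z 47 dF 1.4
z 46 dF 1.0
z 45 dF -0.2
z 44 dF 1.5
z 43 dF 6.6
released t75.1 pos [459. -19.  43.] F [-0.3 -0.4 -0.2] w57.8
 t77.1 pos [458.1 -19.  228.9] F [-0.2 -0.  -0. ] w58.1
 t78.8 pos [420.1 299.8 330. ] F [ 0.6  0.3 -0.4] w58.2
```

View pics/s13.png

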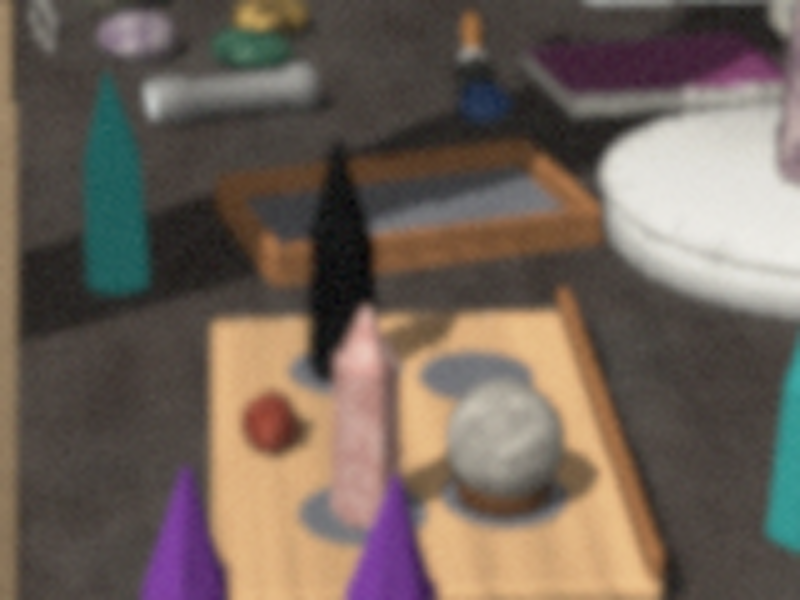

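View pics/t13.png

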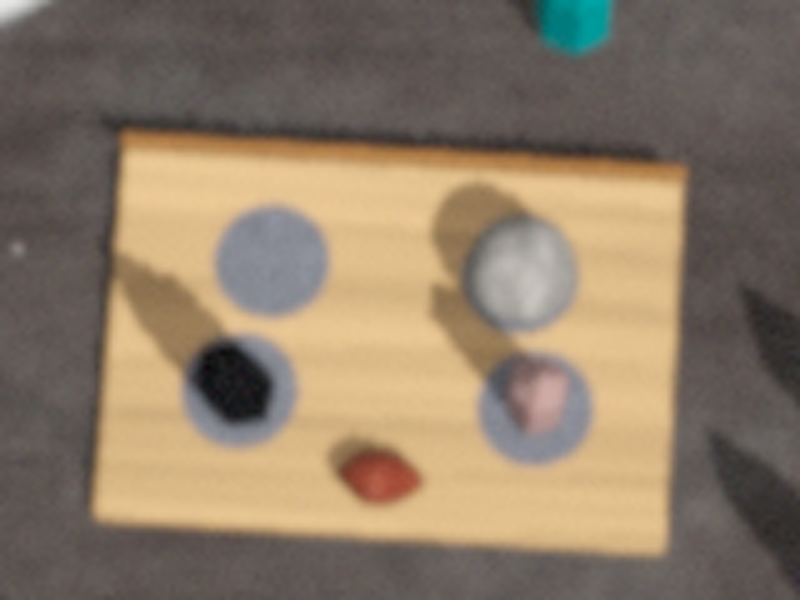

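View pics/side13.png

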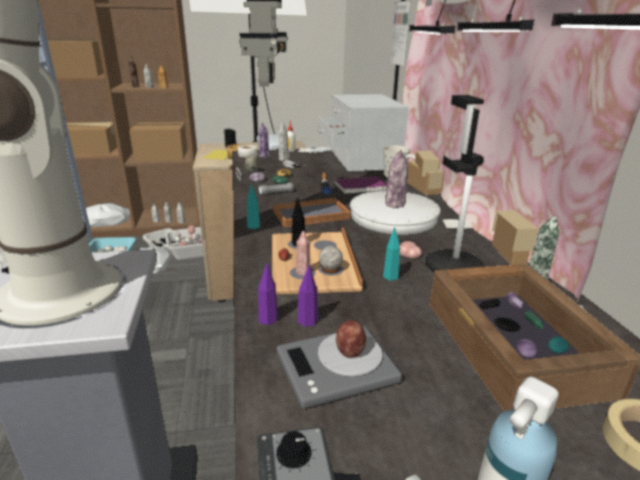

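Both points are upright in the same spots as before: the side crop has the tips at (338,150) and (367,305), matching the first picture after a 50-row crop shift. The egg stands on the pan at (351,338). The ball and red stone look unmoved.

```bash
python3 -c "
from workcell import finish_job
print(finish_job())"
```

```text
the job is handed in; nothing more can be done
None
```

The job is done in the order asked and handed in, after about 79 s of robot time. No verdict was reported.

**What I did:** I stood the obsidian and then the rose point in the tray. Next I moved the egg to the scale's pan. After that I stood the obsidian and then the rose back at the positions I had gripped them from.

**Last checks:**
- **Crystal points:** Both stand upright, in the same image positions as at the start.
- **Egg:** It stands upright about 2 mm from the pan's middle in the top view. The side view put the pan centre 5 mm nearer the camera, probably because the pan's edge was counted in. I placed the egg 1 mm from the top-view centre, towards the side-view estimate.
- **Ball, tumbled stone and decoys:** They look unmoved in both views.
- **Forces:** Each placing touched down at roughly 6–9 N, and nothing near the limits showed up in my readings.

**One disagreement:** The gripper closed to about 27 mm on the obsidian and 23 mm on the rose. That is 3–4 mm under the widths given, and I did not find out why. The egg also read about 2.5 mm under its given 44 mm. All three grips held without slipping.

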